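Remake the compression joint on the bar-sink manifold

ROBOT

A 7-joint arm with a two-finger parallel gripper is mounted at the origin on the work surface. World frame = base frame: x ahead of the robot, y to its left, z up, the work surface at z = 0. Lengths are in m, angles in rad, forces in N, time in s.
With the tool pointing down it reaches from about 0.4 to 0.85 m from the base axis. Payload 10.4 kg.
Tool frame: the origin (TCP) lies at the very end of the fingers, on their centre line; the grasp point (between the pads) lies 19 mm behind it; z points along the fingers, y is the line along which they close (so a half turn about z gives the same grasp; the last joint's range is limited). The gripper opens to 87 mm and grips with 3 to 60 N. Pads are 19 mm wide; open, the fingers measure 117 mm over their backs; the gripper's body (75 mm by 190 mm) begins 51 mm behind the grasp point.
Start: joints at [-1.345, 0.332, -0.065, 1.46, 0.022, 1.35, -0.088], TCP at [0.154, 0.606, 0.223] pointing down, gripper open.
Joint ranges: [-2.6, 2.6], [-0.5, 2.12], [-1.47, 1.34], [0.16, 2.42], [-1.27, 4.41], [0.06, 2.06], [-2.6, 2.6]. Speed limits (rad/s): [2.22, 2.22, 2.79, 2.79, 3.14, 3.14, 3.14].

INTERFACE

Orientations are given as a unit quaternion [x, y, z, w].
In Python, from bench import r gives the robot as it stands.
- The arm moves only by the shell command python3 -m jog 'ROWS' [FORCE]. ROWS is a JSON list of rows, 1 to 12 of them, each written [[dx, dy, dz], turn, opening]: dx, dy, dz in normalised numbers (1 is 0.6 m), then a turn about the tool's z in fractions of the full range, 1 being 180 degrees, then the finger opening in m; each row is the pose to reach, as a shift and turn from the pose commanded when the command began, along the tool's axes at that moment; what a row does not reach only later rows make up. A row lasts 1/10 s, in which the tool goes at most 0.05 m and 0.15 rad, less where a joint would pass 70% of its speed; a pose out of reach is approached as far as the arm can. The fingers move at their own pace and stop on an object; FORCE is the grip in N (left out, the last holds). Time passes only in rows, so rows that do not move let the fingers close. It prints the time, the measured TCP pose, the force, the opening and the grip force at its end. A shift or turn number past 1, either way, is cut back to 1. Input that does not fit is refused with a message, and nothing moves.
- r.read_state(): the state, without advancing time (a new reading comes with each control period).
- r.camera(name): name is "scene" or "top"; returns a dict with "img" (384x512x3 uint8, red, green, blue), "fx", "fy", "cx", "cy" (pixels), "pose" (4x4, takes a point from camera to world coordinates). Camera axes: x right, y down, z forward; pixel columns grow to the right and rows downward; lengths in m; the calibration is good to about 2 mm. A picture is of the moment at which its call begins. There is no depth.
- r.close_job(): hands the job in; it is judged then, once.
Trained networks look in the newest picture that a camera, given by its name, has taken for a name from the list of things; names that differ only in an ending like _2 or _b are one class to them, and where a whole thing is asked for, a point or a joint stands for the part that bears it (a point fixed in the world has none). Each returns a list of dicts, best first, with "p" (0 to 1); they miss things now and then, are a little off and sometimes report something else, mostly with a low value. They report only what shows in the picture. A call takes as long as a camera call.
- r.recognise(camera, label): "position" ([column, row] as shares, 0 to 1, of the picture: columns of its width, rows of its height, amid what is visible of it).
- r.regions_of(camera, label): "pixels" (384x512 bool, what is visible of it) and "position" ([column, row] as shares, 0 to 1, of the picture: columns of its width, rows of its height, amid what is visible of it).
The state is a dict: "time": time; "joint_positions": joint angles; "joint_vel": joint speeds; "joint_torque": joint torques, N m; "ee_pos": TCP position; "eef_rot": TCP orientation; "ft_force": force on the tool from outside, world axes, zero at the start; "torque": the same for the moment, N m; "width": finger opening in m; "grip_force": force on a finger pad.
Only numpy, scipy, OpenCV 4.12 (cv2) and the standard library are available. Lean on these libraries where they do the work, as an engineer would, in place of code of your own. Each camera call takes 0.05 s, during which the arm holds its last target. There are 200 camera calls.

TASK

The capped copper stub on the bar-sink manifold has a loose brass compression nut: turn it down (clockwise from above) with the fingers, feeling for the point where it comes up finger-tight, and no further by hand. Then with the larger open-ended spanner give it a quarter of a turn more, without leaning on the copper tube, take the spanner off and lay it flat back on the blue mat. Leave everything else where it lies.

Things in the scene. Friction and masses are not known exactly. Their poses are not given: they have to be found in the camera images.
- manifold: Fixed plywood board 170 x 320 x 18 mm with a brass and copper water manifold. Origin: centre of its underside on the table, right below the nut's axis; y runs along the 22 mm pipe, x away from the blue tap heads. Nothing on it is above 71 mm except nut, tube and the brass neck under the nut (31 mm round to 75 mm, hexagon 29 mm across flats at 70-80 mm, then a 26 mm thread).
- nut: Brass hexagon nut on the upright outlet at the board's middle: 32 mm across flats, 37 mm across corners, 18 mm high, a 4 mm cone on top around the tube. Origin: centre of its underside, about 88 mm above the table, z up. Its x axis points at the middle of the flat with the black pen stripe; flats face every 60 degrees. Clockwise from above (yaw falling) tightens; thread pitch 1.8 mm.
- nut_mid (a point): Centre of the nut on its axis, 97 mm above the table when tight, up to 0.8 mm higher when loose. The nut starts 1.0 to 2.6 rad loose (unknown) and turns against 0.05 N m; at finger-tight it stops firmly, and yields only above 0.33 N m, rising to 0.6 N m after a quarter turn; it stays where left. Fingers gripping with 12 N or more can force it on past finger-tight.
- ferrule_ring (a point): The brass ferrule ring hidden inside the nut, on the axis, 100 mm above the table. From finger-tight on the nut presses it down 1.8 mm for each turn (0.45 mm for a quarter turn): too little to read through the noise, but it is what tells how far the nut was tightened.
- tube: Fixed upright copper tube stub, 22 mm outside, rising through the nut to a soldered cap 24.6 mm across, top 154 mm above the table. Origin: on the axis 99 mm above the table, inside the nut. Gripping fingers pass on either side of it; the spanner passes round it.
- spanner: Larger, bright steel open-ended spanner, loose, 271 mm long, 0.42 kg, flat on the mat. Origin: on its underside in mid-handle, where it is gripped; x along the handle to the jaw, z up. Handle 24 mm wide, 9 mm thick (1 to 10 mm above the underside), from 124 mm behind the origin (round end) to 60 mm ahead, then flaring into the head, which is 68 mm wide, 11 mm thick.
- spanner_jaw (a point): Centre of the large spanner's jaw, half-way up its thickness, 125 mm ahead of the spanner's origin; on the nut's axis when fully on. Jaw in line with the handle, 33.2 mm wide (nut 32), floor 19 mm behind this point, arms reaching 21 mm ahead of it with a lead-in at the tips. On the nut it has about 0.1 rad of play either way.
- mat: Fixed blue cloth-covered tool mat 340 x 270 x 3 mm. Origin: centre of its underside; x along its 340 mm side, top at 3 mm.
- small_spanner: A smaller, dark spanner (22 mm jaw, 210 mm long) on the same mat; it does not fit. Origin: under the middle of its handle, x to its jaw.
- tape_reel: White reel of thread tape, 54 mm across, 14 mm high, on the table. Origin under its centre.
- paste_jar: Jar with green cap, 60 mm across, 65 mm high. Origin under its centre.
- chalk: Blue cube of cue chalk, 22 mm. Origin under its centre.
- pipe_cutter: Red pipe cutter, about 150 x 50 x 22 mm, lying on the table. Origin under its beam.
- parts_tray: Grey plastic tray in three compartments, 140 x 200 x 30 mm. Origin under its centre.

How it is judged:
On the way, in this order (a step that is already met when the one before it is completed fails the run):
1. the nut is run down by the fingers to finger-tight (within a twentieth of a turn), the fingers on it (z of nut_mid in the frame of manifold below 0.09709 m and contact force between the fingers and nut above 0.5 N), for 0.1 s.
2. the large spanner, on the nut, has turned it a quarter turn past finger-tight (0.19 to 0.31 turn) (z of ferrule_ring in the frame of manifold between 0.099442 and 0.099658 m and horizontal distance between spanner_jaw and nut below 0.006 m and contact force between spanner and nut above 0.5 N), for 0.1 s.
At the end, for the whole second after the job is handed in: the nut stands 0.19 to 0.31 of a turn past finger-tight, not backed off again, and the large spanner lies flat (within 0.1 rad), still and released, right way up, on the mat (middle of its handle over the mat) (z of ferrule_ring in the frame of manifold between 0.099442 and 0.099658 m and z of nut_mid in the frame of manifold below 0.09709 m and z of spanner in the frame of mat below 0.008 m and angle between spanner's own z axis and vertical below 0.1 rad and x of spanner in the frame of mat between -0.17 and 0.17 m and y of spanner in the frame of mat between -0.135 and 0.135 m and linear speed of spanner below 0.02 m/s); the robot touches nothing.
It fails at once if the fingers hold the nut while it is more than 0.06 turn past finger-tight (tightened by hand too far) (z of ferrule_ring in the frame of manifold below 0.099892 m and contact force between the fingers and nut above 0.5 N).
It fails at once if the nut is turned more than 0.36 turn past finger-tight (ferrule crushed) (z of ferrule_ring in the frame of manifold below 0.099352 m).
It fails at once if the copper tube is pushed with more than 8 N (contact force between anything else and tube above 8 N).
It fails at once if the soft brass nut is squeezed by the fingers with more than 80 N (both pads together) (contact force between the fingers and nut above 80 N).
It fails at once if the small spanner, tape reel, jar, chalk, pipe cutter or parts tray is shifted more than 30 mm (distance of any of small_spanner, tape_reel, paste_jar, chalk, pipe_cutter, parts_tray from where it was at the start of the episode above 0.03 m).
It also fails if it takes over 72 s, if anything falls off the work surface, if the arm or the gripper's body presses on something with over 40 N, if the wrist force passes 120 N, or if a joint passes its speed limit or range.

## Working session

There is one attempt and no reset: what is moved stays moved. The work goes in short steps, Python scripts to look and compute and a shell command to move; the robot and the scene stay as the last step left them, time stands still between calls to the robot, and variables do not carry over. Pictures are saved under pics/ and viewed, at most 10 in all, crops included, and the job is handed in when it is done.

```bash
mkdir -p pics; ls; cat > h.py <<'E'
import numpy as np,cv2
from bench import r
def cam(n,save=None):
    c=r.camera(n)
    if save: cv2.imwrite('pics/'+save,cv2.cvtColor(c['img'],cv2.COLOR_RGB2BGR))
    return c
def ray(c,u,v,z):
    P=np.array(c['pose']); d=P[:3,:3]@np.array([(u-c['cx'])/c['fx'],(v-c['cy'])/c['fy'],1]); o=P[:3,3]
    return (o+d*(z-o[2])/d[2])
def proj(c,p):
    P=np.array(c['pose']); q=P[:3,:3].T@(np.array(p)-P[:3,3]); return np.array([c['fx']*q[0]/q[2]+c['cx'],c['fy']*q[1]/q[2]+c['cy']])
E
python3 - <<'E'
from h import *
np.set_printoptions(precision=4,suppress=True)
hz={'nut':.097,'tube':.154,'spanner':.009,'spanner_jaw':.009,'mat':.003,'small_spanner':.008,'manifold':.018,'paste_jar':.065,'tape_reel':.014,'chalk':.022,'pipe_cutter':.022,'parts_tray':.03}
for n in ('top','scene'):
    c=cam(n,n+'1.png'); print(n,np.array(c['pose']),c['fx'],c['cx'])
    for l,z in hz.items():
        for d in r.recognise(n,l)[:2]:
            u,v=d['position'][0]*512,d['position'][1]*384
            print(l,round(d['p'],2),[round(u),round(v)],ray(c,u,v,z))
s=r.read_state();print(s)
E
```

```text
pics
top [[ 0.0267 -0.9841  0.1758  0.3423]
 [-0.9996 -0.0258  0.0071  0.0036]
 [-0.0025 -0.1759 -0.9844  1.2904]
 [ 0.      0.      0.      1.    ]] 418.52621445157104 245.09735965026914
nut 0.51 [217, 202] [0.5438 0.0941 0.097 ]
tube 0.58 [301, 138] [ 0.7229 -0.1424  0.154 ]
tube 0.57 [214, 194] [0.5555 0.0967 0.154 ]
spanner 0.64 [328, 226] [ 0.4916 -0.2456  0.009 ]
spanner_jaw 0.63 [328, 226] [ 0.4936 -0.2428  0.009 ]
spanner_jaw 0.47 [88, 232] [0.4561 0.4931 0.009 ]
mat 0.84 [344, 221] [ 0.5116 -0.2956  0.003 ]
small_spanner 0.6 [362, 220] [ 0.5143 -0.3482  0.008 ]
manifold 0.74 [214, 200] [0.5616 0.1076 0.018 ]
manifold 0.74 [363, 222] [ 0.5054 -0.35    0.018 ]
paste_jar 0.66 [302, 139] [ 0.7514 -0.1565  0.065 ]
tape_reel 0.78 [263, 139] [ 0.766  -0.0403  0.014 ]
tape_reel 0.6 [346, 220] [ 0.5122 -0.2973  0.014 ]
chalk 0.59 [415, 267] [ 0.3756 -0.4999  0.022 ]
pipe_cutter 0.81 [103, 168] [0.6531 0.458  0.022 ]
pipe_cutter 0.36 [263, 136] [ 0.7706 -0.0399  0.022 ]
parts_tray 0.7 [93, 232] [0.4541 0.4699 0.03  ]
scene [[-0.4356  0.734  -0.521   1.3261]
 [ 0.9001  0.3533 -0.2549  
[... 638 characters left out ...]
0.4817  0.022 ]
pipe_cutter 0.56 [379, 290] [0.6643 0.4645 0.022 ]
parts_tray 0.73 [406, 238] [0.4713 0.488  0.03  ]
parts_tray 0.27 [279, 192] [0.482  0.0757 0.03  ]
{'time': 1.3, 'joint_positions': array([-1.3446,  0.3322, -0.0647,  1.4601,  0.0216,  1.3499, -0.0885]), 'joint_vel': array([ 0.0002, -0.0011,  0.0015,  0.0007, -0.0008, -0.0006, -0.0011]), 'joint_torque': array([ -0.0002, -62.3034,   0.0246, -39.0124,  -0.0611,   0.0315,
         0.    ]), 'ee_pos': array([0.1539, 0.6058, 0.2226]), 'eef_rot': array([ 0.1241,  0.9923,  0.0001, -0.    ]), 'ft_force': array([-1.2174,  0.5502,  0.2579]), 'torque': array([-0.0122, -0.02  , -0.0251]), 'grip_force': 0.0, 'width': 0.08687569402436925}
```

```bash
python3 - <<'E'
import cv2
a=cv2.imread('pics/top1.png');b=cv2.imread('pics/scene1.png')
cv2.imwrite('pics/top1c.png',cv2.resize(a[130:290,180:420],(800,533),interpolation=cv2.INTER_CUBIC))
cv2.imwrite('pics/scene1c.png',cv2.resize(b[110:260,130:330],(800,600),interpolation=cv2.INTER_CUBIC))
E
```

```text
(no output)
```

View pics/top1c.png

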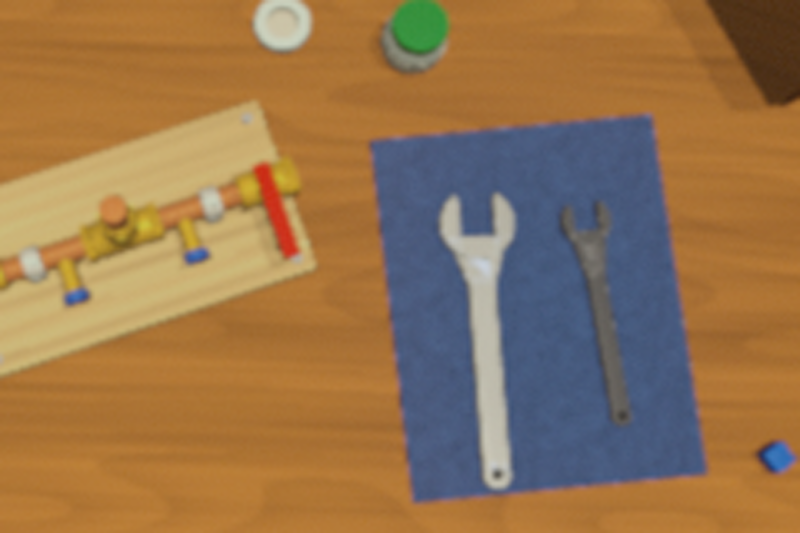

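View pics/scene1c.png

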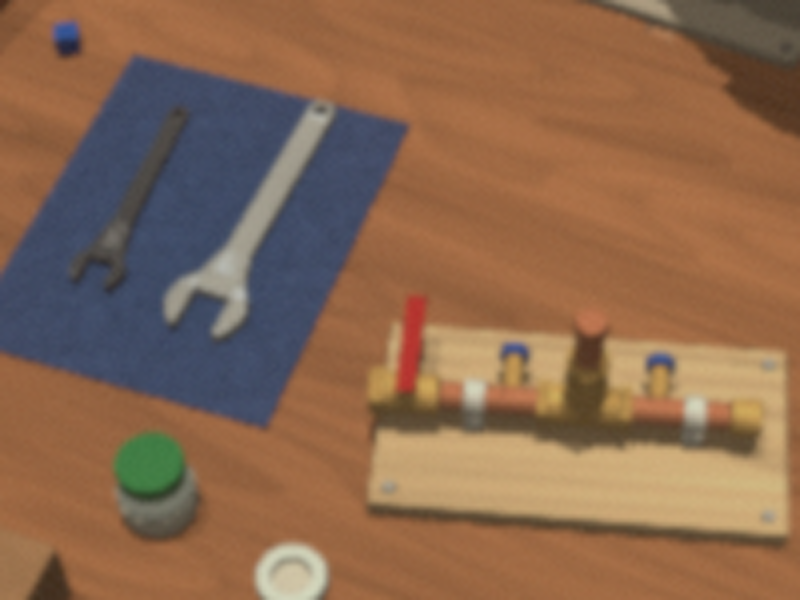

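```bash
cat > m.py <<'E'
from h import *
np.set_printoptions(precision=4,suppress=True)
def spanner(n,c,zz=.0105):
    hsv=cv2.cvtColor(c['img'],cv2.COLOR_RGB2HSV)
    ds=[d for d in r.regions_of(n,'spanner')]
    for d in ds[:2]:
        m=d['pixels']; v,u=np.nonzero(m)
        P=np.array([ray(c,a,b,zz)[:2] for a,b in zip(u,v)])
        mu=P.mean(0); w,V=np.linalg.eigh(np.cov((P-mu).T)); ax=V[:,1]
        t=(P-mu)@ax
        if t.max()<-t.min(): pass
        else: ax=-ax;t=-t
        s=(P-mu)@np.array([-ax[1],ax[0]])
        # after flip: centroid nearer to head => head side shorter extent
        h=(t>t.min()+.01)&(t<t.min()+.17)
        k=np.polyfit(t[h],s[h],1)
        ang=np.arctan2(ax[1],ax[0])+np.arctan(k[0])
        e=np.array([np.cos(ang),np.sin(ang)]);nn=np.array([-e[1],e[0]])
        o=mu+ax*0+np.array([-ax[1],ax[0]])*k[1]
        T=(P-o)@e; mid=(T.max()+T.min())/2
        org=o+e*(mid-.011)
        print(n,round(d['p'],2),'n',len(u),'len',T.max()-T.min(),'yaw',ang,'origin',org,'jaw',org+e*.125)
E
python3 - <<'E'
from m import *
for n in ('top','scene'):
    c=cam(n); spanner(n,c)
    i=c['img'].astype(int); H=cv2.cvtColor(c['img'],cv2.COLOR_RGB2HSV)
    q=(214,193) if n=='top' else (278,190.5)
    print('cap',ray(c,*q,.154))
    u,v=map(int,q)
    print(i[v-6:v+14,u-8:u+9,0])
    for d in r.regions_of(n,'manifold')[:1]:
        m=d['pixels'].astype(np.uint8); k=max(cv2.findContours(m,0,2)[0],key=cv2.contourArea)
        b=cv2.boxPoints(cv2.minAreaRect(k)); print('man',d['p'],[ray(c,*x,.018)[:2] for x in cv2.approxPolyDP(k,6,True)[:,0]])
E
```

```text
top 0.74 n 802 len 0.26520605608306647 yaw 0.07016230755276515 origin [ 0.4658 -0.2374] jaw [ 0.5905 -0.2287]
cap [0.5592 0.0982 0.154 ]
[[203 202 203 204 203 204 203 203 202 201 203 204 204 205 204 204 204]
 [203 204 204 205 204 202 200 199 193 191 195 201 204 203 204 205 204]
 [204 204 204 203 202 200 200 198 196 193 193 197 203 204 204 204 204]
 [204 205 204 199 197 200 201 201 201 201 199 198 201 204 205 205 204]
 [204 204 204 201 199 200 203 203 204 204 202 193 188 198 203 200 197]
 [205 204 204 203 201 202 204 205 205 205 203 187 168 176 185 183 178]
 [204 204 204 203 203 204 205 205 206 206 203 184 164 165 168 173 175]
 [204 205 202 198 196 203 206 206 207 206 197 175 162 172 166 173 187]
 [204 203 197 188 181 191 201 203 202 196 177 149 153 171 170 182 196]
 [199 191 179 171 163 165 174 179 179 167 140 124 147 168 173 186 201]
 [180 170 166 165 163 151 139 138 135 126 117 129 153 167 168 182 201]
 [165 166 170 173 169 153 140 131 128 131 143 159 166 159 150 175 200]
 [168 171 178 181 174 159 158 159 160 171 178 174 162 145 138 170 196]
 [174 175 184 187 176 157 157 157 161 17
[... 1508 characters left out ...]
95 197 195]
 [194 190 181 142 102  88  83  85  84  86 114 163 188 193 193 193 195]
 [200 193 170 132  94  84  84  84  85  87 115 155 182 192 194 194 193]
 [202 186 156 118  92  85  84  86  83  92 120 147 179 198 201 203 201]
 [199 179 143 110  92  86  84  85  85  95 124 147 176 197 205 205 208]
 [198 172 134 107  98  93  87  85  88  98 124 146 176 197 202 206 206]
 [194 164 125 105 102  99  95  96  96 101 123 146 179 199 204 204 204]
 [189 151 110  99 103 106 107 108 108 106 118 143 180 197 204 200 200]]
man 0.89 [array([ 0.5156, -0.0825]), array([ 0.7033, -0.011 ]), array([0.586 , 0.2803]), array([0.4287, 0.2089]), array([0.4758, 0.0928]), array([0.4534, 0.0655]), array([ 0.5261, -0.0299])]
```

Careful with the scale: shifts go in shares of 0.6 m and turns go in shares of 180 degrees. That gives: -0.518 m / 0.6 = -0.8633, -0.391 m / 0.6 = -0.6517, -1.2 rad / 3.1416 = -0.382.

```bash
python3 -m jog '[[[-0.8633, -0.6517, 0], -0.382, 0.087], [[-0.8633, -0.6517, 0], -0.382, 0.087], [[-0.8633, -0.6517, 0], -0.382, 0.087], [[-0.8633, -0.6517, 0], -0.382, 0.087], [[-0.8633, -0.6517, 0], -0.382, 0.087], [[-0.8633, -0.6517, 0], -0.382, 0.087], [[-0.8633, -0.6517, 0], -0.382, 0.087], [[-0.8633, -0.6517, 0], -0.382, 0.087], [[-0.8633, -0.6517, 0], -0.382, 0.087], [[-0.8633, -0.6517, 0], -0.382, 0.087], [[-0.8633, -0.6517, 0], -0.382, 0.087], [[-0.8633, -0.6517, 0], -0.382, 0.087]]' 5; python3 - <<'E'
from m import *
print(r.read_state()['joint_positions'])
E
```

```text
time: 2.8
ee_pos: [0.5127, 0.1579, 0.223]
eef_rot: [-0.458, 0.889, 0.0, 0.0]
ft_force: [0.9, 0.9, 0.6]
width: 0.0869
grip_force: 0.0
[-0.6374  0.1311  0.2788  1.7112 -0.0376  1.3035  2.1712]
```

To row units: -0.0727 m / 0.6 = -0.1212, 0.0205 m / 0.6 = 0.0342.

```bash
python3 -m jog '[[[0.0167, -0.06, 0], 0, 0.087], [[0.0342, -0.1212, 0], 0, 0.087], [[0.0342, -0.1212, 0], 0, 0.087], [[0.0342, -0.1212, 0], 0, 0.087]]' 5; python3 - <<'E'
from m import *
print(r.read_state()['joint_positions'],r.read_state()['ee_pos'])
c=r.camera('scene');a=cv2.cvtColor(c['img'],cv2.COLOR_RGB2BGR)
cv2.imwrite('pics/s2.png',cv2.resize(a[150:250,210:343],(798,600),interpolation=cv2.INTER_CUBIC))
E
```

```text
time: 3.2
ee_pos: [0.5592, 0.1, 0.2224]
eef_rot: [-0.457, 0.889, 0.0, -0.0]
ft_force: [-0.1, 1.2, 0.1]
width: 0.0868
grip_force: 0.0
[-0.5476  0.206   0.3364  1.6338 -0.0699  1.3139  2.3202] [0.5592 0.1    0.2224]
```

View pics/s2.png

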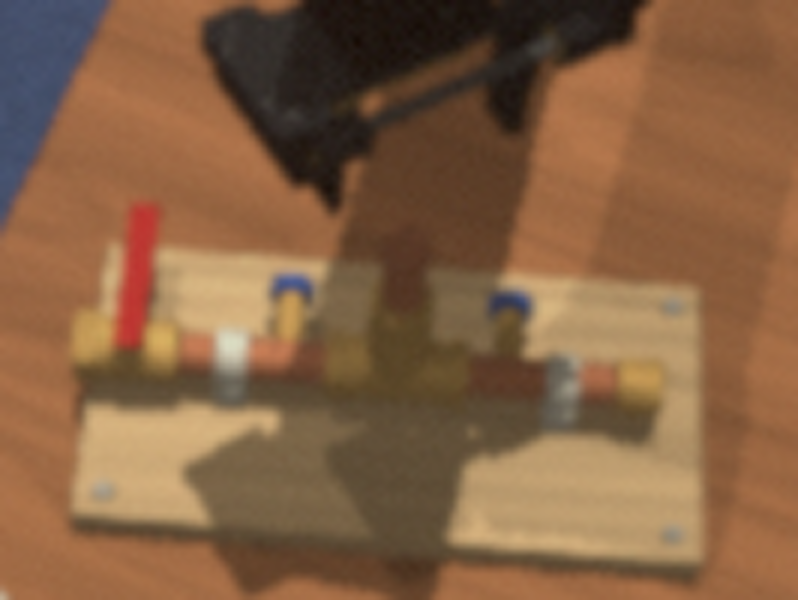

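To row units: 0.1305 m / 0.6 = 0.2175, 0.12 m / 0.6 = 0.2.

```bash
python3 -m jog '[[[0, 0, 0.075], 0, 0.087], [[0, 0, 0.15], 0, 0.087], [[0, 0, 0.2], 0, 0.06], [[0, 0, 0.2175], 0, 0.05], [[0, 0, 0.2175], 0, 0.045]]' 4 && python3 -m jog '[[[0, 0, 0], 0, 0.028], [[0, 0, 0], 0, 0.028], [[0, 0, 0], 0, 0.028], [[0, 0, 0], 0, 0.028], [[0, 0, 0], 0, 0.028]]' 4; python3 -c "
from bench import r;s=r.read_state();print(s['torque'],s['ee_pos'],s['ft_force'])"
```

```text
time: 3.75
ee_pos: [0.558, 0.1017, 0.0914]
eef_rot: [-0.459, 0.889, 0.0, -0.001]
ft_force: [0.7, 0.2, 0.6]
width: 0.0706
grip_force: 0.0
time: 4.25
ee_pos: [0.5603, 0.1002, 0.093]
eef_rot: [-0.458, 0.889, -0.001, 0.001]
ft_force: [3.4, -0.3, 0.7]
width: 0.0359
grip_force: 4.0
[-0.07732467 -0.57521225 -0.00293745] [0.56026632 0.10019249 0.09295834] [ 3.4257496  -0.27781933  0.69742093]
```

To row units: 0.2 rad / 3.1416 = 0.0637.

```bash
python3 -m jog '[[[0, 0, 0], 0.0318, 0.028], [[0, 0, 0], 0.0637, 0.028], [[0, 0, 0], 0.0637, 0.028]]' 5; python3 -c "
from bench import r;s=r.read_state();print(s['torque'],s['ee_pos'],s['ft_force'])"
```

```text
time: 4.55
ee_pos: [0.5602, 0.1002, 0.0929]
eef_rot: [-0.366, 0.931, -0.001, 0.001]
ft_force: [4.1, -3.4, 2.2]
width: 0.0357
grip_force: 5.0
[-0.62506501 -0.88661878  0.03520297] [0.56016255 0.10020249 0.09285872] [ 4.11046886 -3.39109236  2.186964  ]
```

To row units: -0.0018 m / 0.6 = -0.003, -0.001 m / 0.6 = -0.0017.

```bash
python3 -m jog '[[[0, -0.0017, 0], 0, 0.028], [[0, -0.003, 0], 0, 0.028], [[0, -0.003, 0], 0, 0.028]]' 6; python3 -c "
from bench import r;s=r.read_state();print(s['torque'],s['ee_pos'],s['ft_force'])"
```

```text
time: 4.85
ee_pos: [0.5604, 0.1, 0.0927]
eef_rot: [-0.368, 0.93, 0.001, 0.0]
ft_force: [0.6, -0.0, 5.7]
width: 0.0358
grip_force: 6.0
[ 0.14870845  0.00791531 -0.06784558] [0.56035319 0.10002031 0.09268037] [ 0.64976256 -0.03886478  5.7083111 ]
```

To row units: 0.27 rad / 3.1416 = 0.0859.

```bash
python3 -m jog '[[[0, 0, 0], 0, 0.042], [[0, 0, 0], 0.0446, 0.042], [[0, 0, 0], 0.0859, 0.042], [[0, 0, 0], 0.0859, 0.028], [[0, 0, 0], 0.0859, 0.028], [[0, 0, 0], 0.0859, 0.028]]' 6; python3 -c "
from bench import r;s=r.read_state();print(s['torque'],s['ee_pos'],s['ft_force'])"
```

```text
time: 5.45
ee_pos: [0.5596, 0.0996, 0.0916]
eef_rot: [-0.24, 0.971, 0.0, -0.001]
ft_force: [0.2, 1.1, -1.6]
width: 0.0359
grip_force: 6.0
[ 0.22487291  0.30933305 -0.04730987] [0.55955362 0.09957606 0.09161563] [ 0.17655356  1.06693909 -1.56340182]
```

To row units: 0.5 rad / 3.1416 = 0.1592.

```bash
python3 -m jog '[[[0, 0, 0], 0.0318, 0.028], [[0, 0, 0], 0.0637, 0.028], [[0, 0, 0], 0.0955, 0.028], [[0, 0, 0], 0.1273, 0.028], [[0, 0, 0], 0.1592, 0.028], [[0, 0, 0], 0.1592, 0.028]]' 8; python3 -c "
from bench import r;s=r.read_state();print(s['torque'],s['ee_pos'],s['ft_force'],s['joint_positions'][6])"; python3 -m jog '[[[0, 0, 0], 0.0318, 0.028], [[0, 0, 0], 0.0637, 0.028], [[0, 0, 0], 0.0637, 0.028]]' 8; python3 -c "
from m import *;s=r.read_state();print(s['torque'],s['ee_pos'],s['ft_force'],s['joint_positions'][6])
c=r.camera('scene');a=cv2.cvtColor(c['img'],cv2.COLOR_RGB2BGR)
cv2.imwrite('pics/s3.png',cv2.resize(a[150:250,210:343],(798,600),interpolation=cv2.INTER_CUBIC))"
```

```text
time: 6.05
ee_pos: [0.5595, 0.1, 0.0916]
eef_rot: [0.009, 1.0, 0.0, -0.001]
ft_force: [-1.1, 3.4, -1.1]
width: 0.0353
grip_force: 8.0
[ 0.60422095  0.52945183 -0.01828879] [0.55946871 0.09999133 0.09161053] [-1.11769218  3.39344387 -1.105283  ] 1.4382328693867164
time: 6.35
ee_pos: [0.5595, 0.1001, 0.0917]
eef_rot: [0.108, 0.994, 0.0, -0.001]
ft_force: [-1.6, 4.3, -3.3]
width: 0.036
grip_force: 8.0
[ 0.8406  0.5654 -0.0459] [0.5595 0.1001 0.0917] [-1.6013  4.3067 -3.2534] 1.2514794837847456
```

View pics/s3.png

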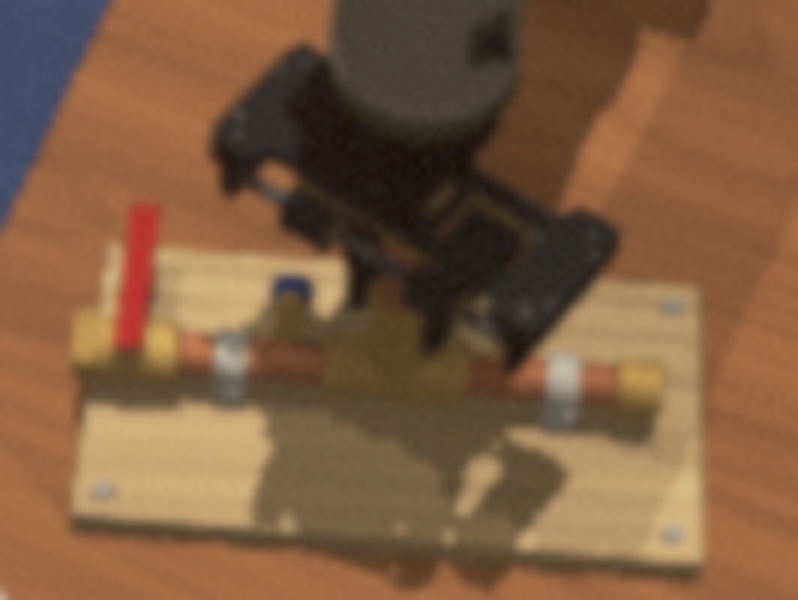

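To row units: 0.2 rad / 3.1416 = 0.0637.

```bash
cat > st.py <<'E'
from m import *
s=r.read_state();q=s['eef_rot'];print('tq',s['torque'],'p',s['ee_pos'],'f',s['ft_force'],'q7',s['joint_positions'][6],'w',s['width'],'tool yaw',2*np.arctan2(q[0],q[1]))
E
for i in 1 2 3 4; do python3 -m jog '[[[0, 0, 0], 0.0318, 0.028], [[0, 0, 0], 0.0637, 0.028], [[0, 0, 0], 0.0637, 0.028]]' 8 >/dev/null; python3 st.py; done
```

```text
tq [ 1.0087  0.5433 -0.0958] p [0.5596 0.1002 0.0917] f [-2.673   4.1665 -2.6193] q7 1.063182051659937 w 0.03622669767140827 tool yaw 0.4158616008319221
tq [ 1.0769  0.4832 -0.0454] p [0.5597 0.1003 0.0917] f [-2.5862  6.1146 -3.8436] q7 0.8757918929613739 w 0.03593972900816964 tool yaw 0.6157998454402999
tq [ 1.1026  0.3988 -0.0805] p [0.5598 0.1005 0.0917] f [-0.802   5.9685 -4.5417] q7 0.6891465126177845 w 0.03596177145276309 tool yaw 0.8156316593067227
tq [ 1.123   0.2469 -0.0394] p [0.5599 0.1006 0.0917] f [-0.8968  5.6485 -4.3361] q7 0.5033223991130271 w 0.03617607427186954 tool yaw 1.0155079302698895
```

To row units: 0.0013 m / 0.6 = 0.0022, 0.0008 m / 0.6 = 0.0013, 0.2 rad / 3.1416 = 0.0637.

```bash
python3 -m jog '[[[0.0022, 0.0013, 0], 0.0318, 0.028], [[0.0022, 0.0013, 0], 0.0637, 0.028], [[0.0022, 0.0013, 0], 0.0637, 0.028]]' 8 >/dev/null; python3 st.py
for i in 1 2 3; do python3 -m jog '[[[0, 0, 0], 0.0318, 0.028], [[0, 0, 0], 0.0637, 0.028], [[0, 0, 0], 0.0637, 0.028]]' 8 >/dev/null; python3 st.py; done
```

```text
tq [ 0.3453  0.0965 -0.0289] p [0.5601 0.1008 0.0918] f [-1.3351  1.3479 -6.2454] q7 0.31655679254092456 w 0.03596724893796136 tool yaw 1.215687164786214
tq [ 0.3555 -0.1608 -0.0966] p [0.5602 0.1009 0.0918] f [ 0.1489  2.1872 -7.2938] q7 0.13347887055790691 w 0.03581781446274869 tool yaw 1.4147678724568309
tq [ 0.0908 -0.0215 -0.0429] p [0.5604 0.1006 0.0921] f [ 0.7694  1.1605 -4.3667] q7 -0.04875720364186323 w 0.03573108420068023 tool yaw 1.614312826141793
tq [-0.2152  0.2826 -0.0586] p [0.5605 0.1004 0.0924] f [-1.9188 -0.6561  0.8755] q7 -0.23002297720278123 w 0.03378452268172552 tool yaw 1.8142497952049732
```

To row units: 0.1 rad / 3.1416 = 0.0318.

```bash

for i in 1 2 ; do python3 -m jog '[[[0, 0, 0], 0.0318, 0.028], [[0, 0, 0], 0.0318, 0.028]]' 8 >/dev/null; python3 st.py; done
```

```text
tq [-0.2888  0.2597 -0.0302] p [0.5605 0.1005 0.0924] f [-0.8559 -1.1365  1.1856] q7 -0.32021561152166744 w 0.03234260875174762 tool yaw 1.9141390291663007
tq [-0.1692 -0.017   0.0613] p [0.5607 0.1008 0.0924] f [-0.0607 -0.1034  1.8928] q7 -0.41015449928297676 w 0.03288835561292136 tool yaw 2.013794435155088
```

To row units: 0.06 rad / 3.1416 = 0.0191.

```bash

for i in 1 2 ; do python3 -m jog '[[[0, 0, 0], 0.0191, 0.028], [[0, 0, 0], 0.0191, 0.028]]' 10 >/dev/null; python3 st.py; done
```

```text
tq [-0.0797 -0.3288  0.2455] p [0.5608 0.101  0.0924] f [1.5656 0.5656 1.8623] q7 -0.46337921856266423 w 0.0330427744872666 tool yaw 2.073085697272778
tq [-0.0924 -0.513   0.2317] p [0.5609 0.101  0.0925] f [2.9049 0.2506 0.6535] q7 -0.518000627298291 w 0.03318044754911326 tool yaw 2.1341848827024053
```

To row units: 0.07 rad / 3.1416 = 0.0223.

```bash

for i in 1 2 ; do python3 -m jog '[[[0, 0, 0], 0.0223, 0.028], [[0, 0, 0], 0.0223, 0.028]]' 10 >/dev/null; python3 st.py; done
```

```text
tq [-0.0844 -0.8001  0.2297] p [0.5609 0.101  0.0924] f [4.3816 0.188  1.4448] q7 -0.5811756096166065 w 0.03401061636038197 tool yaw 2.2051514802186616
tq [-0.1865 -0.9232  0.2744] p [0.5609 0.1008 0.0924] f [ 4.2504 -0.6257  2.3916] q7 -0.6434757305339159 w 0.0344252580373481 tool yaw 2.2754346769526688
```

To row units: -0.2 rad / 3.1416 = -0.0637.

```bash

python3 -m jog '[[[0, 0, 0], 0, 0.045], [[0, 0, 0], 0, 0.045], [[0, 0, 0], -0.0318, 0.045], [[0, 0, 0], -0.0637, 0.045], [[0, 0, 0], -0.0637, 0.029], [[0, 0, 0], -0.0637, 0.029], [[0, 0, 0], -0.0637, 0.029]]' 4 >/dev/null; python3 st.py; python3 -m jog '[[[0, 0, 0], 0, 0.029], [[0, 0, 0], 0, 0.029]]' >/dev/null; python3 st.py
```

```text
tq [-0.1324 -0.2374  0.0278] p [0.5605 0.1005 0.092 ] f [ 1.9385 -0.3517 -1.562 ] q7 -0.470336221821378 w 0.03250296101885544 tool yaw 2.080750240515386
tq [-0.5206 -0.643   0.0482] p [0.5604 0.1006 0.092 ] f [ 4.1589 -1.2274 -2.8563] q7 -0.46936996074333226 w 0.03272023337632728 tool yaw 2.0796048308599886
```

To row units: -0.34 m / 0.6 = -0.5667, -0.12 m / 0.6 = -0.2, 0.99 rad / 3.1416 = 0.3151.

```bash

python3 -m jog '[[[0, 0, 0], 0, 0.06], [[0, 0, 0], 0, 0.06], [[0, 0, -0.0833], 0, 0.06], [[0, 0, -0.1667], 0, 0.06], [[0, 0, -0.2], 0, 0.06], [[-0.5667, 0.14, -0.2], 0.3151, 0.06], [[-0.5667, 0.14, -0.2], 0.3151, 0.06], [[-0.5667, 0.14, -0.2], 0.3151, 0.06], [[-0.5667, 0.14, -0.2], 0.3151, 0.06], [[-0.5667, 0.14, -0.2], 0.3151, 0.06], [[-0.5667, 0.14, -0.2], 0.3151, 0.06], [[-0.5667, 0.14, -0.2], 0.3151, 0.06]]' 20 >/dev/null; python3 st.py; python3 -m jog '[[[0, 0, 0], 0, 0.06], [[0, 0, 0], 0, 0.06]]' >/dev/null; python3 st.py
```

```text
tq [-0.0432  0.0142 -0.0054] p [ 0.4676 -0.2377  0.2122] f [ 1.8158  0.2744 -0.0742] q7 -0.8945639177863188 w 0.05984680873906374 tool yaw 3.0734505463841697
tq [-0.0108  0.1473 -0.0192] p [ 0.4674 -0.2381  0.212 ] f [ 0.2877  0.995  -0.3231] q7 -0.8936931792717993 w 0.060241108637991266 tool yaw 3.072253909466521
```

To row units: 0.206 m / 0.6 = 0.3433, 0.05 m / 0.6 = 0.0833.

```bash

python3 -m jog '[[[0, 0, 0.0833], 0, 0.06], [[0, 0, 0.1667], 0, 0.06], [[0, 0, 0.25], 0, 0.06], [[0, 0, 0.3167], 0, 0.06], [[0, 0, 0.3333], 0, 0.05], [[0, 0, 0.3433], 0, 0.05], [[0, 0, 0.3433], 0, 0.045]]' 20 >/dev/null; python3 st.py; python3 -m jog '[[[0, 0, 0], 0, 0.018], [[0, 0, 0], 0, 0.018], [[0, 0, 0], 0, 0.018], [[0, 0, 0], 0, 0.018], [[0, 0, 0], 0, 0.018], [[0, 0, 0], 0, 0.018]]' 20; python3 st.py
```

```text
tq [-0.0397  0.1628  0.015 ] p [ 0.4693 -0.2365  0.0071] f [-0.5807 -0.6629 -0.3701] q7 -0.6610515961937163 w 0.048696091104135864 tool yaw 3.0674408092822847
time: 13.6
ee_pos: [0.4688, -0.2367, 0.0067]
eef_rot: [0.999, 0.036, 0.0, -0.0]
ft_force: [-0.7, 1.4, 6.7]
width: 0.0234
grip_force: 20.0
tq [ 0.4076  0.3469 -0.0054] p [ 0.4688 -0.2367  0.0067] f [-0.6672  1.4228  6.7237] q7 -0.6604141982351592 w 0.02335137013088735 tool yaw 3.068612349573132
```

Careful with the scale: shifts go in shares of 0.6 m and turns go in shares of 180 degrees. That gives: -0.21 m / 0.6 = -0.35, -0.18 m / 0.6 = -0.3.

```bash

python3 -m jog '[[[0, 0, 0], 0, 0.018], [[0, 0, -0.05], 0, 0.018], [[0, 0, -0.1333], 0, 0.018], [[0, 0, -0.2167], 0, 0.018], [[0, 0, -0.3], 0, 0.018], [[0, 0, -0.35], 0, 0.018], [[0, 0, -0.35], 0, 0.018]]' 58; python3 st.py; python3 -c "
from m import *
c=cam('scene','s4.png');spanner('scene',c,.21)
a=cv2.imread('pics/s4.png');cv2.imwrite('pics/s4c.png',cv2.resize(a[60:260,100:300],(600,600),interpolation=cv2.INTER_CUBIC))"
```

```text
time: 14.3
ee_pos: [0.4697, -0.2378, 0.2193]
eef_rot: [0.999, 0.036, 0.003, 0.0]
ft_force: [0.0, -0.1, -4.6]
width: 0.0232
grip_force: 58.0
tq [-0.0664  0.2758 -0.0131] p [ 0.4697 -0.2378  0.2193] f [ 0.033  -0.0577 -4.6229] q7 -0.9003299387951944 w 0.02323699921977586 tool yaw 3.0689512538291783
scene 0.62 n 483 len 0.15998895893156756 yaw 0.1282472024664455 origin [ 0.5182 -0.2408] jaw [ 0.6421 -0.2248]
scene 0.44 n 5599 len 0.31072711201103237 yaw -0.027340091495156715 origin [ 0.6361 -0.17  ] jaw [ 0.7611 -0.1734]
```

View pics/s4c.png

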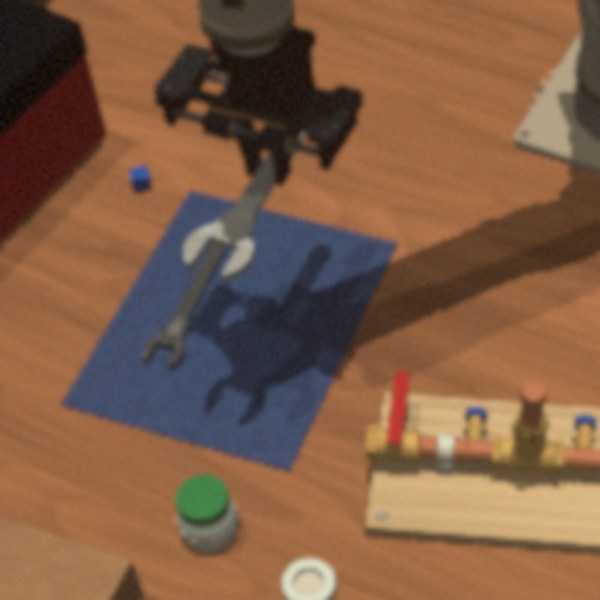

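```bash
python3 - <<'E'
from m import *
c=r.camera('scene')
for z in (.225,.215,.205,.195,.18): print(z,(proj(c,[.5945,-.229,z])-[100,60])*3, (proj(c,[.6155,-.2275,z])-[100,60])*3)
i=c['img'].astype(int)
c=cam('top','t4.png');a=cv2.imread('pics/t4.png');cv2.imwrite('pics/t4c.png',cv2.resize(a[130:290,260:420],(600,600),interpolation=cv2.INTER_CUBIC))
for z in (.225,.18): print(z,(proj(c,[.5945,-.229,z])-[260,130])*3.75,(proj(c,[.6155,-.2275,z])-[260,130])*3.75)
E
```

```text
0.225 [212.3664 254.4113] [202.4196 269.7333]
0.215 [213.7143 261.21  ] [203.8372 276.4974]
0.205 [215.0466 267.9296] [205.2382 283.1822]
0.195 [216.3634 274.5716] [206.6229 289.7891]
0.18 [218.3104 284.3918] [208.6699 299.5562]
0.225 [291.8363 179.1179] [289.3143 149.7133]
0.18 [278.4267 193.1257] [276.0462 164.8186]
```

View pics/t4c.png

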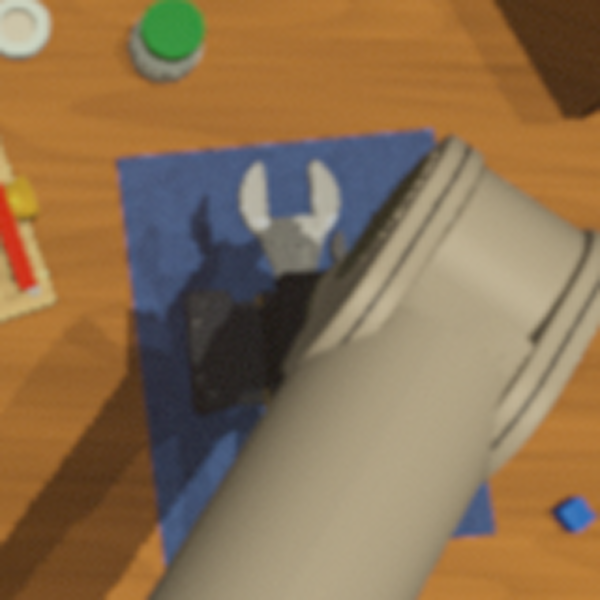

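```bash
python3 - <<'E'
from m import *
from scipy.optimize import least_squares
def mask(n,c):
    p0=proj(c,[.59,-.229,.22]); i=c['img'].astype(int); g=i.min(2)
    m=((i.max(2)-g<60)&(g>95)).astype(np.uint8)
    k,l=cv2.connectedComponents(m); 
    yy,xx=np.nonzero(m); j=np.argsort((xx-p0[0])**2+(yy-p0[1])**2)
    near=(np.hypot(xx-p0[0],yy-p0[1])<22)
    return m,xx[near],yy[near]
obs=[]
for n in ('scene','top'):
    c=r.camera(n); m,x,y=mask(n,c); a=proj(c,[.59,-.229,.22]); b=proj(c,[.62,-.227,.22]); e=(b-a)/np.linalg.norm(b-a); f=np.array([-e[1],e[0]])
    s=(np.c_[x,y]-a)@e; t=(np.c_[x,y]-a)@f
    for q in range(int(a[1])-16,int(a[1])+17): print(''.join('#' if v else '.' for v in m[q,int(a[0])-18:int(a[0])+19]))
    print(n,'origin of print',int(a[0])-18,int(a[1])-16,'a',a,'e',e)
E
```

```text
.....................................
.....................................
.....................................
..........................#.##.......
............................###......
............................##.......
....................#.......#........
.................#####...............
..............#########..............
.............##########..............
............###########..............
...........############..............
..........########.####.....####.....
..........#######..........######....
.........#######...........######....
.........#######..........#######....
.........######...........#######....
.........#####...........########....
.........#####...........#######.....
.........####...........########.....
..........##...........########......
.......................#######.......
......................#######........
......................######.........
......................###............
.....................................
.....................................
.....................................
....................................
[... 849 characters left out ...]
.........########.....
.....########...........########.....
.....########...........########.....
.....########...........########.....
.....########...........########.....
.....########...........########.....
.....########...........########.....
.....########...........########.....
.....########......#############.....
......#########################......
......#########################......
.......#######################.......
........######################.......
.........####################........
...........#################.........
............################.........
............########..######....#....
top origin of print 319 163 a [337.4322 179.8715] e [-0.0804 -0.9968]
```

To row units: -0.32 m / 0.6 = -0.5333, -0.016 m / 0.6 = -0.0267, -1.5 rad / 3.1416 = -0.4775.

```bash

python3 -m jog '[[[0.0233, -0.0267, 0], -0.0318, 0.018], [[0.0667, -0.075, 0], -0.07, 0.018], [[0.1167, -0.125, 0], -0.1114, 0.018], [[0.1667, -0.1783, 0], -0.1592, 0.018], [[0.2167, -0.23, 0], -0.2037, 0.018], [[0.2667, -0.2833, 0], -0.2483, 0.018], [[0.3167, -0.3367, 0], -0.2928, 0.018], [[0.3667, -0.3917, 0], -0.3374, 0.018], [[0.4167, -0.445, 0], -0.382, 0.018], [[0.4667, -0.5, 0], -0.4265, 0.018], [[0.5, -0.5333, 0], -0.4615, 0.018], [[0.5, -0.5333, 0], -0.4775, 0.018]]' >/dev/null; python3 st.py;  python3 -m jog '[[[0, 0, 0], -0.0446, 0.018], [[0, 0, 0], -0.0891, 0.018], [[0, 0, 0], -0.1337, 0.018], [[0, 0, 0], -0.1783, 0.018], [[0, 0, 0], -0.2228, 0.018], [[0, 0, 0], -0.2674, 0.018], [[0, 0, 0], -0.3119, 0.018], [[0, 0, 0], -0.3565, 0.018], [[0, 0, 0], -0.4011, 0.018], [[0, 0, 0], -0.4456, 0.018], [[0, 0, 0], -0.4838, 0.018], [[0, 0, 0], -0.5045, 0.018]]' ; python3 -m jog '[[[0, 0, 0], 0, 0.018], [[0, 0, 0], 0, 0.018]]' > /dev/null;  python3 st.py
```

```text
tq [-0.2032  0.0872  0.0176] p [0.745  0.1092 0.2119] f [-0.1857 -0.7614 -4.352 ] q7 0.02767052937784747 w 0.022717270906762694 tool yaw 1.5592052280839113
time: 17.0
ee_pos: [0.7438, 0.1037, 0.2135]
eef_rot: [-0.01, 1.0, -0.0, -0.002]
ft_force: [0.7, -0.3, -4.2]
width: 0.0227
grip_force: 58.0
tq [ 0.0411 -0.1388  0.0056] p [0.7439 0.1039 0.2144] f [-0.9211  0.0759 -3.5615] q7 1.5058224773961206 w 0.022964930810264374 tool yaw -0.013623868009185967
```

```bash

python3 -m jog '[[[0, 0, 0.0667], 0, 0.018], [[0, 0, 0.1333], 0, 0.018], [[0, 0, 0.1867], 0, 0.018], [[0, 0, 0.19], 0, 0.018], [[0, 0, 0.19], 0, 0.018]]' >/dev/null; python3 st.py;  python3 - <<'E'
from m import *
for n in ('scene','top'):
    c=cam(n,n+'5.png')
    for p in ([.5605,.1005,.106],[.6239,.1025,.105],[.6029,.102,.105],[.6029,.102,.095],[.6429,.1025,.105]): print(n,proj(c,p))
a=cv2.imread('pics/scene5.png');b=cv2.imread('pics/top5.png')
f=lambda i:cv2.resize(i,(400,500),interpolation=cv2.INTER_CUBIC)
cv2.imwrite('pics/5.png',np.hstack([f(a[160:260,250:330]),f(b[140:240,170:250])]))
E
```

```text
tq [ 0.0098 -0.1333  0.034 ] p [0.744  0.1041 0.102 ] f [ 0.6806  0.2215 -3.2821] q7 1.5231764104063772 w 0.023409079195842123 tool yaw -0.015153007724741735
scene [277.0329 199.7209]
scene [268.9035 216.2814]
scene [271.6845 210.7922]
scene [271.5446 212.6604]
scene [266.2062 221.2666]
top [214.4708 195.6796]
top [214.6708 174.2993]
top [214.5575 181.357 ]
top [214.8117 182.0988]
top [214.9277 167.9544]
```

View pics/5.png

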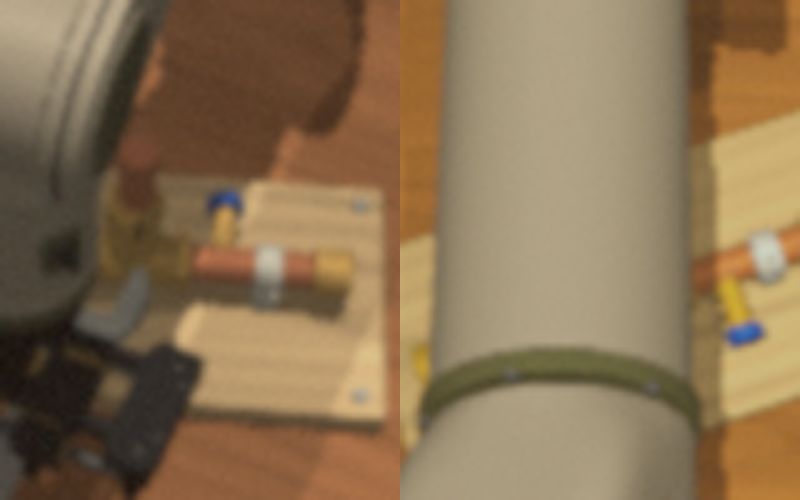

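```bash
python3 - <<'E'
from m import *
c=r.camera('scene')
for z in (.1095,.1,.09,.08):
    print(z,*[ (proj(c,[x,y,z])-[250,160])*5 for x,y in ((.603,.121),(.603,.126),(.615,.1345),(.643,.1186))])
i=c['img'];print(i[208:230,268:286].astype(int).max(2)-i[208:230,268:286].min(2).astype(int))
E
```

```text
0.1095 [138.4443 261.6353] [146.3142 264.7503] [151.5217 285.719 ] [106.7292 312.5933]
0.1 [137.6086 270.5238] [145.434  273.6296] [150.6069 294.535 ] [106.06   321.3255]
0.09 [136.7389 279.7739] [144.5179 282.8702] [149.6551 303.709 ] [105.3637 330.4115]
0.08 [135.8793 288.9172] [143.6125 292.0038] [148.7143 312.7763] [104.6756 339.3909]
[[22 36 51 55 51 50 49 48 47 46 48 47 49 49 50 50 51 55]
 [24 37 56 58 52 50 48 49 50 51 47 49 49 50 51 54 50 56]
 [23 39 58 60 54 49 48 48 48 48 48 47 50 52 54 52 55 59]
 [23 39 58 60 56 49 49 47 49 50 48 51 54 57 57 56 56 59]
 [24 39 55 61 59 51 49 47 45 43 47 51 56 57 57 57 58 60]
 [25 39 54 58 59 54 50 44 37 31 39 47 55 54 56 56 56 60]
 [25 39 49 54 55 53 49 38 25 21 26 40 49 53 53 54 55 59]
 [26 37 47 47 50 49 43 30 18 16 20 34 45 51 50 51 51 53]
 [26 38 40 42 42 41 34 21 16 15 16 25 39 43 47 45 47 49]
 [32 36 39 37 37 32 24 17 14 14 14 22 33 40 42 42 43 46]
 [34 37 37 38 35 27 19 14 12 12 13 22 32 36 38 37 39 42]
 [37 40 38 38 33 21 17 14 14 13 13 23 33 38 38 37 38 39]
 [41 44 42 42 32 20 14 15 13 14 14 25 33 37 37 39 38 38]
 [39 44 45 39 28 18 14 13 12 14 15 26 37 40 40 39 40 40]
 [28 33 34 32 22 14 13 14 12 13 19 35 44 46 45 44 46 46]
 [17 18 19 20 18 14 14 13 13 16 28 42 50 50 50 50 49 54]
 [14 14 14 13 13 13 14 14 14 25 38 47 51 52 51 51 52 60]
 [13 13 13 14 13 12 15 15 22 34 45 50 51 51 51 51 55 67]
 [12 11 12 10 12 13 15 22 33 44 48 49 50 50 49 51 59 74]
 [11 10  9 11 13 16 22 33 43 49 52 50 49 45 43 47 62 77]
 [12 11 10 11 14 20 28 38 46 49 50 50 43 34 30 36 55 71]
 [15 12 10 11 10 16 23 31 36 41 45 42 31 21 15 19 33 50]]
```

To row units: 0.03 m / 0.6 = 0.05, 0.015 m / 0.6 = 0.025.

```bash

python3 -m jog '[[[0, -0.0027, 0.0067], 0, 0.018], [[0.025, -0.0027, 0.0067], 0, 0.018], [[0.05, -0.0027, 0.0067], 0, 0.018], [[0.05, -0.0027, 0.0067], 0, 0.018]]' >/dev/null; python3 st.py; python3 -m jog '[[[0.0133, 0, 0], 0, 0.018], [[0.0267, 0, 0], 0, 0.018], [[0.0267, 0, 0], 0, 0.018]]' >/dev/null; python3 st.py;
```

```text
tq [ 0.0085 -0.068  -0.0092] p [0.7134 0.1022 0.0991] f [ 0.1291 -0.9092 -3.4098] q7 1.5212795365354834 w 0.022605336553823855 tool yaw -0.016064313590702584
tq [ 0.1643 -0.0693 -0.0921] p [0.6975 0.102  0.0983] f [-0.3795  0.9186 -4.8059] q7 1.516816985164841 w 0.022688028190028964 tool yaw -0.01625338927176466
```

To row units: 0.015 m / 0.6 = 0.025, 0.012 m / 0.6 = 0.02.

```bash

python3 -m jog '[[[0.01, 0, 0], 0, 0.018], [[0.02, 0, 0], 0, 0.018], [[0.025, 0, 0], 0, 0.018], [[0.025, 0, 0], 0, 0.018]]' >/dev/null; python3 st.py; python3 -m jog '[[[0.0033, 0, 0], 0, 0.018], [[0.0033, 0, 0], 0, 0.018]]' >/dev/null; python3 st.py;
```

```text
tq [ 0.2001 -0.0392 -0.0694] p [0.6828 0.1017 0.0981] f [-0.3408  0.5107 -4.2696] q7 1.5119262736234926 w 0.02295016249632219 tool yaw -0.01632900882211276
tq [ 0.2503 -0.0114 -0.0791] p [0.6812 0.1016 0.0981] f [-0.2064  0.7862 -4.6099] q7 1.5111998884284052 w 0.02299458846927573 tool yaw -0.016208207750868085
```

To row units: 0.0015 m / 0.6 = 0.0025.

```bash
for i in 1 2 3; do
python3 -m jog '[[[0.0025, 0, 0], 0, 0.018], [[0.0025, 0, 0], 0, 0.018]]' >/dev/null; python3 st.py; done
```

```text
tq [ 0.2605 -0.7162 -0.0375] p [0.6802 0.1015 0.0984] f [ 2.6047  0.0514 -4.3992] q7 1.5106023483598126 w 0.02314836659626891 tool yaw -0.016134281615312943
tq [ 0.2686 -1.7358 -0.1283] p [0.6799 0.1015 0.099 ] f [ 6.8539  1.3107 -3.3068] q7 1.5100448697051583 w 0.022845315070972715 tool yaw -0.01603467050550317
tq [ 0.323  -2.7797 -0.186 ] p [0.6796 0.1014 0.0996] f [11.4298  0.5954 -3.5236] q7 1.509492313843556 w 0.02260872505190797 tool yaw -0.01599676815021518
```

To row units: -0.0469 m / 0.6 = -0.0782, -0.0356 m / 0.6 = -0.0593, 0.4 rad / 3.1416 = 0.1273.

```bash

python3 -m jog '[[[-0.005, 0, 0], 0, 0.018], [[-0.004, -0.02, 0], 0.0318, 0.018], [[-0.001, -0.0398, 0], 0.0637, 0.018], [[0.004, -0.0593, 0], 0.0955, 0.018], [[0.0108, -0.0782, 0], 0.1273, 0.018], [[0.0108, -0.0782, 0], 0.1273, 0.018]]' 60 >/dev/null; python3 st.py; python3 - <<'E'
from m import *
s=r.read_state();p=s['ee_pos'];print(np.hypot(p[0]-.5605,p[1]-.1005),np.arctan2(p[1]-.1005,p[0]-.5605))
E
```

```text
tq [ 0.4492 -0.87   -0.2666] p [0.6708 0.0534 0.0981] f [ 2.96    2.7576 -4.0683] q7 1.2096682555892067 w 0.023093600176848052 tool yaw 0.38728148281699537
0.11989170723734874 -0.4037136711604376
```

To row units: -0.068 m / 0.6 = -0.1133, -0.0578 m / 0.6 = -0.0963, 0.6 rad / 3.1416 = 0.191.

```bash
cat >> st.py <<'E'
p=s['ee_pos']-[.5605,.1005,0];f=s['ft_force'];a=np.arctan2(p[1],p[0]);R=np.hypot(*p[:2]);print('R',R,'dir',a,'Frad',f[0]*np.cos(a)+f[1]*np.sin(a),'T',R*(-f[0]*np.sin(a)+f[1]*np.cos(a)))
E
python3 -m jog '[[[0.001, -0.02, 0], 0.0318, 0.018], [[0.004, -0.0398, 0], 0.0637, 0.018], [[0.009, -0.0593, 0], 0.0955, 0.018], [[0.0158, -0.0782, 0], 0.1273, 0.018], [[0.0247, -0.0963, 0], 0.1592, 0.018], [[0.035, -0.1133, 0], 0.191, 0.018], [[0.035, -0.1133, 0], 0.191, 0.018]]' 60 >/dev/null; python3 st.py
```

```text
tq [ 0.1685 -0.8921 -0.2721] p [ 0.6258 -0.0004  0.0982] f [ 3.5869  2.0148 -4.0341] q7 0.7329803014034013 w 0.022790581322608788 tool yaw 0.9831479409939519
R 0.1201961794869943 dir -0.9967955509930484 Frad 0.255763509499078 T 0.4935398577854054
```

To row units: -0.0729 m / 0.6 = -0.1215, -0.068 m / 0.6 = -0.1133, 0.65 rad / 3.1416 = 0.2069.

```bash

python3 -m jog '[[[0.001, -0.02, 0], 0.0318, 0.018], [[0.004, -0.0398, 0], 0.0637, 0.018], [[0.009, -0.0593, 0], 0.0955, 0.018], [[0.0158, -0.0782, 0], 0.1273, 0.018], [[0.0247, -0.0963, 0], 0.1592, 0.018], [[0.035, -0.1133, 0], 0.191, 0.018], [[0.041, -0.1215, 0], 0.2069, 0.018], [[0.041, -0.1215, 0], 0.2069, 0.018], [[0.041, -0.1215, 0], 0.2069, 0.018]]' 60 >/dev/null; python3 st.py; python3 -m jog '[[[0, 0, 0], 0, 0.018]]' >/dev/null; python3 st.py
```

```text
tq [ 0.2129 -1.0415 -0.1277] p [ 0.553  -0.0197  0.0986] f [ 3.7658  1.7296 -5.2013] q7 0.12432900125109048 w 0.023109813930233612 tool yaw 1.6270272838189659
R 0.12044921158034227 dir -1.6330487852692044 Frad -1.9605611892574641 T 0.4397534070047605
tq [ 0.229 -1.018 -0.166] p [ 0.553  -0.0197  0.0985] f [ 4.4344  0.9635 -4.4287] q7 0.12444168060618392 w 0.022394203542830504 tool yaw 1.626971894998244
R 0.120455660149233 dir -1.6329630014296967 Frad -1.2371587736970633 T 0.5259106266044297
```

To row units: 0.0084 m / 0.6 = 0.014, 0.0003 m / 0.6 = 0.0005, -0.07 rad / 3.1416 = -0.0223.

```bash

python3 -m jog '[[[0.0002, 0.008, 0], -0.0127, 0.018], [[0.0005, 0.014, 0], -0.0223, 0.018], [[0.0005, 0.014, 0], -0.0223, 0.018]]' 60 >/dev/null; python3 st.py; python3 -m jog '[[[-0.0167, 0, 0], 0, 0.018], [[-0.0333, 0, 0], 0, 0.018], [[-0.0333, 0, 0], 0, 0.018]]' >/dev/null; python3 st.py;python3 -m jog '[[[-0.025, 0, 0], 0, 0.018], [[-0.05, 0, 0], 0, 0.018], [[-0.075, 0, 0], 0, 0.018], [[-0.075, 0, 0], 0, 0.018]]' >/dev/null; python3 st.py
```

```text
tq [ 0.1581 -0.5226 -0.2212] p [ 0.561  -0.0204  0.0982] f [ 2.4003  0.8976 -4.5766] q7 0.19719217061569383 w 0.02266684870674975 tool yaw 1.5582259347784566
R 0.12093127469734197 dir -1.5668111609818327 Frad -0.8880537888025504 T 0.290697758206711
tq [-0.4656 -0.2812 -0.2597] p [ 0.5601 -0.043   0.0981] f [ 1.9028 -1.7584 -4.2226] q7 0.2337322230267975 w 0.022839565405300372 tool yaw 1.565132820299309
R 0.14349523887839863 dir -1.5737627254152462 Frad 1.752748305954659 T 0.27378807059778887
tq [-0.1981  0.0603 -0.0031] p [ 0.5596 -0.0892  0.098 ] f [ 0.0738 -0.6453 -3.3342] q7 0.3241947476046168 w 0.02295661973793687 tool yaw 1.5667819435451094
R 0.18968974644727007 dir -1.5753066538116993 Frad 0.644945626624155 T 0.014551108490327482
```

To row units: -0.147 m / 0.6 = -0.245, -0.0914 m / 0.6 = -0.1523, 1.5 rad / 3.1416 = 0.4775.

```bash

python3 -m jog '[[[-0.0167, -0.01, -0.0667], 0.0318, 0.018], [[-0.05, -0.0333, -0.1], 0.07, 0.018], [[-0.0833, -0.05, -0.1], 0.1146, 0.018], [[-0.1167, -0.075, -0.1], 0.1592, 0.018], [[-0.15, -0.0967, -0.1], 0.2037, 0.018], [[-0.1833, -0.1167, -0.1], 0.2483, 0.018], [[-0.2167, -0.1367, -0.1], 0.2928, 0.018], [[-0.245, -0.1523, -0.1], 0.3374, 0.018], [[-0.245, -0.1523, -0.1], 0.382, 0.018], [[-0.245, -0.1523, -0.1], 0.4265, 0.018], [[-0.245, -0.1523, -0.1], 0.4647, 0.018], [[-0.245, -0.1523, -0.1], 0.4775, 0.018]]' >/dev/null; python3 st.py; python3 -m jog '[[[0, 0, 0.0667], 0, 0.018], [[0, 0, 0.1333], 0, 0.018], [[0, 0, 0.1833], 0, 0.018], [[0, 0, 0.2167], 0, 0.018], [[0, 0, 0.225], 0, 0.018], [[0, 0, 0.225], 0, 0.018]]' >/dev/null; python3 st.py
```

```text
tq [-0.1     0.2638  0.0068] p [ 0.4699 -0.233   0.1578] f [ 0.4473 -0.6328 -4.2871] q7 -0.841335729191247 w 0.022671813921163988 tool yaw 3.0674940545350347
R 0.34557441805867656 dir -1.836130870980222 Frad 0.4933962140829771 T 0.20652700707985858
tq [-0.094   0.26    0.0136] p [ 0.4698 -0.2333  0.0229] f [ 0.4984  0.7979 -4.0947] q7 -0.6831746752163564 w 0.02279253795851408 tool yaw 3.0635178196377923
R 0.34590498529880104 dir -1.8360224993431917 Frad -0.9006697948159643 T 0.09400757747873843
```

To row units: 0.01 m / 0.6 = 0.0167, 0.006 m / 0.6 = 0.01.

```bash

python3 -m jog '[[[0, 0, 0.01], 0, 0.018], [[0, 0, 0.0167], 0, 0.018], [[0, 0, 0.0167], 0, 0.018]]' 20 >/dev/null; python3 st.py; python3 -m jog '[[[0, 0, 0.0067], 0, 0.018], [[0, 0, 0.0067], 0, 0.018]]' 10 >/dev/null; python3 st.py
```

```text
tq [-0.023   0.2468 -0.0235] p [ 0.4704 -0.2333  0.0131] f [-0.1518 -0.2674 -3.9509] q7 -0.6712224837383722 w 0.023442216039287592 tool yaw 3.063459029747352
R 0.3457252070198124 dir -1.8345863246421985 Frad 0.29771085403254494 T -0.026561599817520872
tq [-0.0935  0.0031 -0.0522] p [ 0.4704 -0.2334  0.009 ] f [ 0.153  -0.5152 -2.1358] q7 -0.6665200437358272 w 0.024047253892298205 tool yaw 3.0637317479042485
R 0.3458404730017116 dir -1.8342545185014425 Frad 0.4576053718727866 T 0.09747345473439259
```

To row units: -0.2 m / 0.6 = -0.3333, -0.15 m / 0.6 = -0.25.

```bash

python3 -m jog '[[[0, 0, 0.0025], 0, 0.018], [[0, 0, 0.0025], 0, 0.03], [[0, 0, 0.0025], 0, 0.045], [[0, 0, 0.0025], 0, 0.06], [[0, 0, 0.0025], 0, 0.06], [[0, 0, -0.0333], 0, 0.06], [[0, 0, -0.1], 0, 0.06], [[0, 0, -0.1667], 0, 0.06], [[0, 0, -0.25], 0, 0.06], [[0, 0, -0.3333], 0, 0.06], [[0, 0, -0.3333], 0, 0.06]]' 10 >/dev/null; python3 st.py; python3 - <<'E'
from m import *
for n in ('scene','top'):
    c=cam(n,n+'6.png'); spanner(n,c)
a=cv2.imread('pics/scene6.png');b=cv2.imread('pics/top6.png')
cv2.imwrite('pics/6.png',cv2.resize(a[90:280,120:340],(695,600),interpolation=cv2.INTER_CUBIC))
E
```

```text
tq [-0.0193  0.187   0.0518] p [ 0.4726 -0.2353  0.2146] f [ 0.3099  0.6725 -0.3299] q7 -0.8930505077942579 w 0.059475358030277564 tool yaw 3.0644266528774597
R 0.347101877252347 dir -1.8268523496650806 Frad -0.7290717083306675 T 0.04493878165773352
scene 0.69 n 463 len 0.26131176117403415 yaw 0.08757032502140821 origin [ 0.471  -0.2331] jaw [ 0.5955 -0.2222]
top 0.61 n 349 len 0.18040567567934965 yaw 0.023509264509197342 origin [ 0.5133 -0.2284] jaw [ 0.6383 -0.2255]
```

View pics/6.png

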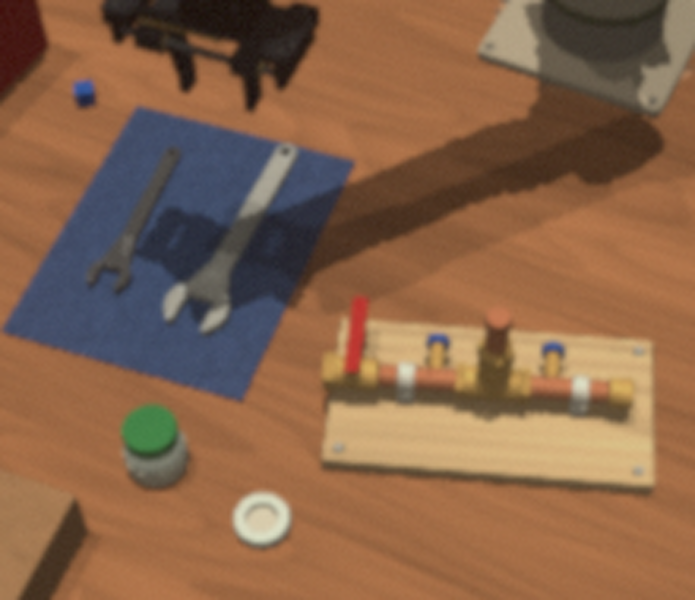

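The picture shows the spanner lying flat on the mat, with its jaw near (195,305) and handle end near (288,150). The gripper is clear of it, and everything else is where it was.

```bash
python3 -c "
from bench import r
print(r.close_job(), r.read_state()['time'])"
```

```text
the job is handed in; nothing more can be done
the job is handed in; nothing more can be done
```

The job is handed in, with no verdict returned: the nut was run down by fingers to a firm stop, then turned about a quarter turn more with the large spanner (judged from arm angle and torque, not measured directly), and the spanner is lying flat on the mat with nothing else seen to have moved.

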